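# Seat a well-strip frame and click the photometer carriage into its reading notch

### The job

Lay the white strip frame on the carriage of the manual photometer and push it fully home against the stops, its cut corner in the corner they form, before you move the carriage off. Then take the carriage by its knob and slide it under the reading head until the spring ball clicks into the notch, without running past it, and finish still holding the knob there with the frame still home, so that the reading can be taken. Leave the beaker, the dish and the timer where they are.

Things in the scene. Friction and masses are not known exactly. Their poses are not given: they have to be found in the camera images.
- reader: Manual strip photometer, fixed. Base plate with two guide rods along its y axis (y about to the robot's left, x away from it), plate top z = 16 mm, from x -84 to +95, y -132 to +124 mm of the origin (at bench level). Overhanging white head: x -52 to +94, y -124 to -66 mm, underside z = 64, top 102 mm, black cap on it to 112 mm. The carriage with the frame (top at 56 mm) passes freely under it.
- carriage (a joint): Carriage travel towards the head (the reader's -y), m: 0 = loading end stop, far end stop 0.170, starts at 0 to 0.015. Stays where left; friction 1.5 N. From 40 mm before the notch a ramp on the index edge pushes the ball back (up to 2 N more drag for 18 mm), then little drag, a tug forward in the last 4 mm as the ball drops in, then a hold: pushing on out of the notch takes about 10 N more.
- nest (a point): On the carriage plate's top (104 x 80 mm, z = 38 mm): where the frame's underside centre lies when home; axes as the reader's. Stops 7 mm high: two pads for the long edge with faces at y = +17 mm, 14 mm wide, centred at x = -29 and +29 mm; one for the short edge, face at x = +42 mm, y -12 to +6 mm. Other sides open. Pushing the frame to +y also pushes the carriage to its loading end stop.
- knob (a point): Middle of the grip of the carriage's upright black knob, 18 mm in diameter, free from z = 39 to 70 mm; this point is at z = 60 mm. It stands on a 30 mm wide tongue (top z = 36 mm) with a collar 26 mm wide and 3 mm high round its foot, 120 mm from the nest point in the reader's +y, away from the head. Moves with the carriage.
- notch (a point): Centre of the 8 mm wide notch in the steel index edge on the carriage's side towards the robot: x = -54 mm, z = 34 mm in the reader's axes, the same y as the nest point. Moves with the carriage. Axes as the reader's.
- index_block: Dark steel block, 34 mm long foot, 27 mm high, with a brass spring plunger, clamped on the base plate in front of the head at y = -107 to -83 mm of the reader. Origin under its middle, on the plunger's line; axes as the reader's. The plunger's 10 mm ball points in +x at the index edge and drops in the notch when the notch has the same y (reader's axes) as this origin.
- strip_frame: White plastic frame with three rows of eight small wells, 84 x 34 x 18 mm (x, y, z), 0.06 to 0.11 kg, loose on the bench between robot and reader, wells up. Origin at the centre of its underside. Grip it across the 34 mm width. The corner at +x, +y is cut off at 45 degrees over 7 mm. Its axes start within 0.35 rad of the reader's. To its right, at y < 0.06 m, a fixed analyser stands about 0.3 m high.
- cut_corner (a point): The point at the frame's underside where its edges would meet at the cut corner: (+42, +17, 0) mm in the frame's axes. With the frame home it lies at (+42, +17, 0) mm from the nest point in the reader's axes.
- beaker: Clear beaker, 67 mm in diameter, 80 mm high, standing behind the reader; origin under its centre. Bystander.
- petri_dish: Glass dish, 70 mm in diameter, 14 mm high, behind the reader; origin under its centre. Bystander.
- bench_timer: White bench timer, 62 x 62 x 20 mm, to the left of the work; origin under its centre. Bystander.
Things that resemble listed ones, but are neither listed nor needed, are in the scene too. What is meant by the strip_frame is not black, and is the larger of those in its own colour.

How it is judged:
By the outcome, as a careful person would: the job done as asked, in the order asked, and still so for the second after the job is handed in, while the arm keeps its last pose, push and grip.
It also fails if it takes over 72 s, if anything falls off the work surface, if the arm or the gripper's body presses on something with over 40 N, if the wrist force passes 120 N, or if a joint passes its speed limit or range.

### The arm

A 7-joint arm with a two-finger parallel gripper is mounted at the origin on a cart in front of the work surface, level with it; the furniture and walls round the work are solid. World frame = base frame: x ahead of the robot, y to its left, z up, the work surface at z = 0. Lengths are in m, angles in rad, forces in N, time in s.
With the tool pointing down it reaches from about 0.4 to 0.85 m from the base axis. Payload 10.4 kg.
Tool frame: the origin (TCP) lies midway between the tips of the shut fingers; the grasp point (between the pads) lies 19 mm behind it; z points along the fingers, x is the direction in which the jaws open and shut, and the axes are right-handed (so a half turn about z gives the same grasp; the last joint's range is limited). The gripper opens to 87 mm and grips with 3 to 60 N. Pads are 19 mm wide; open, the fingers measure 117 mm over their backs; the gripper's body (75 mm by 190 mm) begins 51 mm behind the grasp point.
Start: joints at [1.203, 0.332, -0.065, 1.46, 0.022, 1.35, -0.088], TCP at [0.211, -0.588, 0.223] pointing down, gripper open.
Joint ranges: [-2.6, 2.6], [-0.5, 2.12], [-1.47, 1.34], [0.16, 2.42], [-1.27, 4.41], [0.06, 2.06], [-2.6, 2.6]. Speed limits (rad/s): [2.22, 2.22, 2.79, 2.79, 3.14, 3.14, 3.14].

### API

Orientations are given as a unit quaternion [x, y, z, w].
In Python, from bench import r gives the robot as it stands. The module is installed in compiled form; this text tells all that it offers.
- The arm moves only by the tool play_rows, never from a script. Its argument "commands" is a list of rows, each a list of 7 numbers: the shift along the world's x, y, z in cm, then the turn, a rotation vector about the world's x, y, z in rad, then the finger opening in cm, from 0 to 8.7. A call has 1 to 20 rows; each row shifts and turns the commanded pose from where the row before left it; what a row does not reach is not made up. A row lasts 1/8 s, in which the tool goes at most 62.5 mm and 10.7 degrees, less where a joint would pass 70% of its speed; a pose out of reach is approached as far as the arm can. A call is refused whole if a number of a shift passes 6.25 or a number of a turn 0.188, either way. A call with a gripper value outside its range is refused whole. The fingers move at their own pace and stop on an object; "grip_force" is the grip in N (left out, the last holds). Time passes only in rows, so rows that do not move let the fingers close. It gives the time, the measured TCP pose, the force and the opening at its end, in the units of the state.
- r.read_state(): the state, without advancing time (a new reading comes with each control period).
- r.camera(name): name is "scene" or "side" or "wrist"; returns a dict with "img" (480x640x3 uint8, red, green, blue), "K" (3x3 intrinsics, pixels), "camera_from_world" (4x4, takes a point from world to camera coordinates). Camera axes: x right, y down, z forward; pixel columns grow to the right and rows downward; lengths in m; the calibration is good to about 2 mm. A picture is of the moment at which its call begins. There is no depth.
- r.close_job(): hands the job in, once; it reports no verdict.
The state is a dict: "time": time; "joint_positions": joint angles; "joint_vel": joint speeds; "joint_torque": joint torques, N m; "ee_pos": TCP position; "eef_rot": TCP orientation; "ft_force": force on the tool from outside, world axes, zero at the start; "torque": the same for the moment, N m; "width": finger opening in m.
Only numpy, scipy, OpenCV 4.12 (cv2) and the standard library are available. Lean on these libraries where they do the work, as an engineer would, in place of code of your own. Each camera call takes 0.05 s, during which the arm holds its last target. There are 200 camera calls.

## Working session

There is one attempt and no reset: what is moved stays moved. The work goes in short steps, Python scripts to look and compute and a tool call to move; the robot and the scene stay as the last step left them, time stands still between calls to the robot, and variables do not carry over. Pictures are saved under pics/ and viewed, about 8 in all and at most 12, crops included, and the job is handed in when it is done.

Besides the shell and the picture viewer there is one more tool, called after "Emit:" as a command line: name --pt "numbers of a row" for each row, then --argument value for the rest. play_rows: Moves the arm, as the interface text tells. Its arguments: {"type":"object","properties":{"commands":{"type":"array","items":{"type":"array","items":{"type":"number"}}},"grip_force":{"type":"number"}},"required":["commands"]}

```bash
mkdir -p pics; cat > h.py <<'E'
import numpy as np, cv2
from bench import r
def snap(n,f):
    c=r.camera(n); cv2.imwrite(f'pics/{f}.png',c['img'][:,:,::-1]); np.savez(f'pics/{f}.npz',K=c['K'],T=c['camera_from_world']); return c
def ld(f): return np.load(f'pics/{f}.npz')
def px2w(f,u,v,z):
    c=ld(f);R=c['T'][:3,:3];t=c['T'][:3,3]
    d=R.T@np.linalg.inv(c['K'])@np.array([u,v,1.]);o=-R.T@t
    return o+d*(z-o[2])/d[2]
def w2px(f,p):
    c=ld(f);q=c['T'][:3,:3]@np.array(p)+c['T'][:3,3];q=c['K']@q;return q[:2]/q[2]
def crop(f,x,y,w,h,s,o):
    i=cv2.imread(f'pics/{f}.png')[y:y+h,x:x+w];cv2.imwrite(f'pics/{o}.png',cv2.resize(i,None,fx=s,fy=s,interpolation=cv2.INTER_CUBIC))
E
python3 - <<'E'
from h import *
for n in ['scene','side','wrist']:
    c=snap(n,n+'0'); T=c['camera_from_world']; print(n,-T[:3,:3].T@T[:3,3],T[2,:3])
a=[cv2.imread(f'pics/{n}0.png') for n in ['scene','side']]
s=r.read_state();print(s)
E
```

```text
scene [-0.00848153  0.60121714  0.86691471] [ 0.5681996  -0.32410872 -0.75637474]
side [-0.4222749   0.61630433  0.53074012] [ 0.85836715 -0.32995436 -0.39285615]
wrist [ 0.28550973 -0.56050587  0.38419407] [-0.27527298 -0.0976763  -0.9563912 ]
{'time': 0.15, 'joint_positions': array([ 1.20339762,  0.33269349, -0.0646842 ,  1.46075116,  0.02163131,
        1.3499014 , -0.08850686]), 'joint_vel': array([-9.72861658e-05, -2.97236939e-03,  6.17697914e-04, -2.39040509e-03,
       -1.57659370e-03, -1.17825849e-04, -1.54640875e-04]), 'joint_torque': array([ 1.33808910e-03, -6.23634624e+01,  2.49759760e-02, -3.90138102e+01,
       -6.13651704e-02,  3.74421955e-02,  1.04610974e-04]), 'ee_pos': array([ 0.21113563, -0.58794511,  0.2219561 ]), 'eef_rot': array([ 8.17926893e-01, -5.75321926e-01, -4.54767071e-04, -2.69718124e-04]), 'ft_force': array([-0.14207335, -0.48767813,  0.68542012]), 'torque': array([-0.01030392,  0.04982003, -0.03434166]), 'width': 0.08672302428633623}
```

View pics/scene0.png

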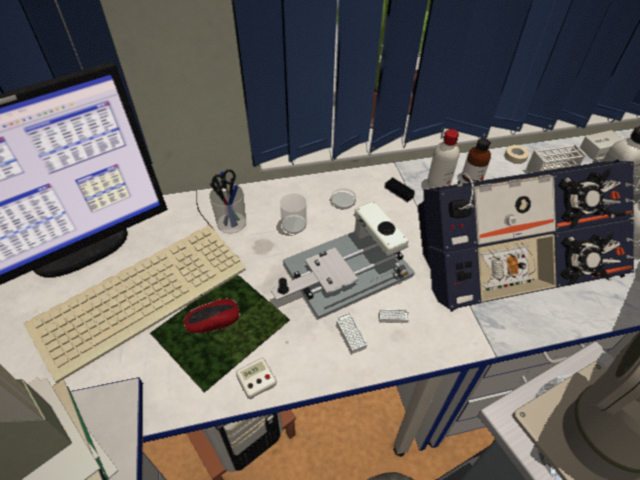

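View pics/side0.png

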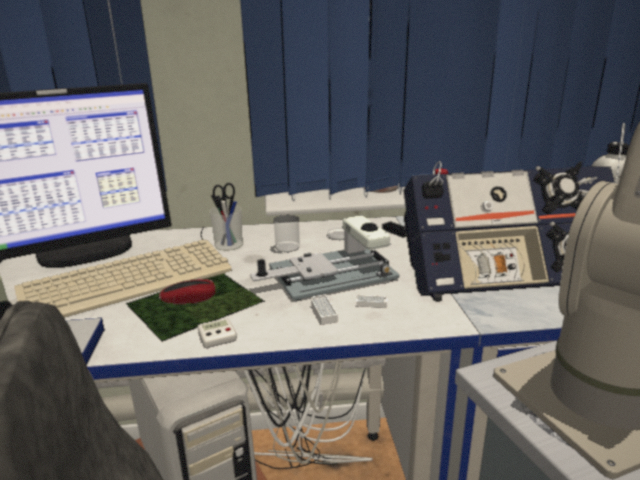

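```bash
python3 - <<'E'
from h import *
crop('scene0',260,195,160,165,3.6,'c0')
i=cv2.imread('pics/c0.png');print(i.shape)
for n,p in dict(big=(351,333),small=(394,316),knob=(283,286),frameTL=(338,318)).items(): print(n,px2w('scene0',*p,0.018))
E
```

```text
(594, 576, 3)
big [0.39750319 0.30112978 0.018     ]
small [0.39012795 0.19849702 0.018     ]
knob [0.57242098 0.37464881 0.018     ]
frameTL [0.44185541 0.30703184 0.018     ]
```

View pics/c0.png

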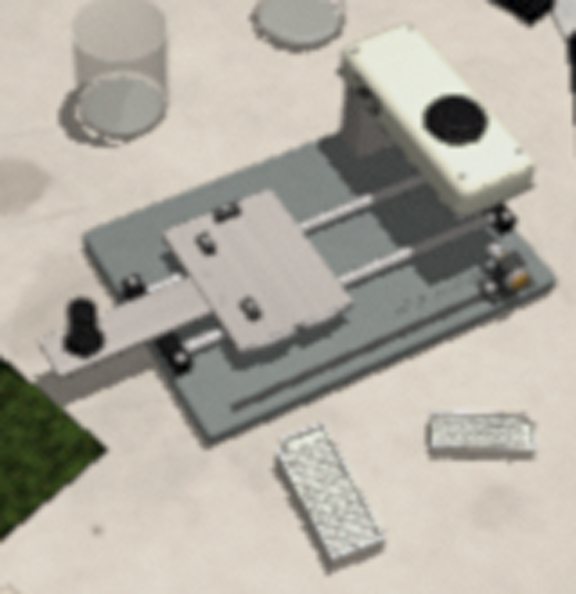

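```bash
cat >> h.py <<'E'
def P(f,u,v,z,s=3.6,ox=260,oy=195): return px2w(f,ox+u/s,oy+v/s,z)
E
python3 - <<'E'
from h import *
A=P('scene0',86,240,.016);B=P('scene0',208,436,.016);C=P('scene0',554,278,.016)
print('plate',A,B,C,np.linalg.norm(A-B),np.linalg.norm(B-C))
u=(B-C)[:2];print('yaw',np.arctan2(-u[0],u[1]), np.arctan2((A-B)[1],(A-B)[0]))
for p in [(278,450),(320,427),(382,545),(333,563),(290,432)]: print('fr',P('scene0',*p,.018))
print('knobtop',P('scene0',83,305,.070),'notch',P('scene0',302,325,.034),'plunger',P('scene0',492,285,.034))
E
```

```text
plate [0.63657736 0.34230675 0.016     ] [0.46725067 0.34225871 0.016     ] [0.46852379 0.08971425 0.016     ] 0.16932669625617636 0.25254766699725395
yaw 0.005041112184775399 0.00028366828455165903
fr [0.4383118  0.31094149 0.018     ]
fr [0.44050469 0.28093345 0.018     ]
fr [0.35628196 0.28977057 0.018     ]
fr [0.35958479 0.32005929 0.018     ]
fr [0.44582554 0.29848967 0.018     ]
knobtop [0.55170204 0.38141045 0.07      ] notch [0.50075191 0.25937019 0.034     ] plunger [0.47204217 0.13835442 0.034     ]
```

```bash
python3 - <<'E'
from h import *
for p in [(443,305,0),(425,245,0),(635,292,0),(425,190,.3),(560,165,.3)]: print(p,px2w('scene0',*p))
E
```

```text
(443, 305, 0) [0.37129746 0.07673996 0.        ]
(425, 245, 0) [ 5.34614027e-01  5.37099756e-03 -1.11022302e-16]
(635, 292, 0) [ 0.19240986 -0.33872726  0.        ]
(425, 190, 0.3) [0.45404444 0.13199921 0.3       ]
(560, 165, 0.3) [ 0.39180215 -0.1427645   0.3       ]
```

Emit:
play_rows --pt "0 0 6 0 0 0 8.7" --pt "0 0 6 0 0 0 8.7" --pt "0 0 6 0 0 0 8.7" --pt "0 0 5 0 0 0 8.7" --pt "4 4 0 0 0 0.14 8.7" --pt "4 4 0 0 0 0.14 8.7" --pt "4 4 0 0 0 0.14 8.7" --pt "4 4 0 0 0 0.14 8.7" --pt "4 4 0 0 0 0.14 8.7" --pt "4 4 0 0 0 0.14 8.7" --pt "0.5 5 0 0 0 0.14 8.7" --pt "0.5 5 0 0 0 0.14 8.7" --pt "0.5 5 0 0 0 0.14 8.7" --pt "0.5 5 0 0 0 0.14 8.7" --pt "0.5 5 0 0 0 0.14 8.7" --pt "0.5 5 0 0 0 0.14 8.7" --pt "0.5 5 0 0 0 0.14 8.7" --grip_force 20

```text
time: 2.28
ee_pos: [0.4861, 0.0033, 0.4525]
eef_rot: [0.956, 0.295, -0.0, 0.0]
ft_force: [0.3, -0.3, -0.0]
width: 0.0871
```

Emit:
play_rows --pt "-1.4 5 0 0 0 0.145 8.7" --pt "-1.4 5 0 0 0 0.145 8.7" --pt "-1.4 5 0 0 0 0.145 8.7" --pt "-1.4 5 0 0 0 0.145 8.7" --pt "-1.4 5 0 0 0 0.145 8.7" --pt "-1.4 5 0 0 0 0.145 8.7" --pt "0 0 -6 0 0 0 8.7" --pt "0 0 -6 0 0 0 8.7" --pt "0 0 -6 0 0 0 8.7" --pt "0 0 -6 0 0 0 8.7" --pt "0 0 0 0 0 0 8.7" --pt "0 0 0 0 0 0 8.7"

```text
time: 3.78
ee_pos: [0.403, 0.3027, 0.2149]
eef_rot: [0.744, 0.668, 0.001, -0.0]
ft_force: [0.3, 0.6, 0.7]
width: 0.0871
```

```bash
python3 - <<'E'
from h import *
snap('wrist','wrist1');s=r.read_state();print(s['ee_pos'],s['eef_rot'],s['joint_positions'])
E
```

```text
[0.40329288 0.30289486 0.21533601] [7.43791932e-01 6.68408947e-01 1.73556031e-03 1.73265161e-04] [ 0.18428257  0.17380842 -0.99798282  1.74612305  0.1520268   1.30012224
  0.61693753]
```

View pics/wrist1.png

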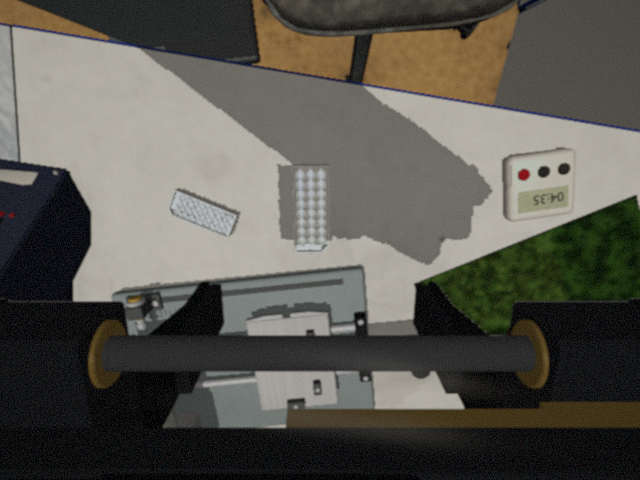

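```bash
python3 - <<'E'
from h import *
crop('wrist1',100,155,270,180,2.96,'c1')
E
```

```text
(no output)
```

View pics/c1.png

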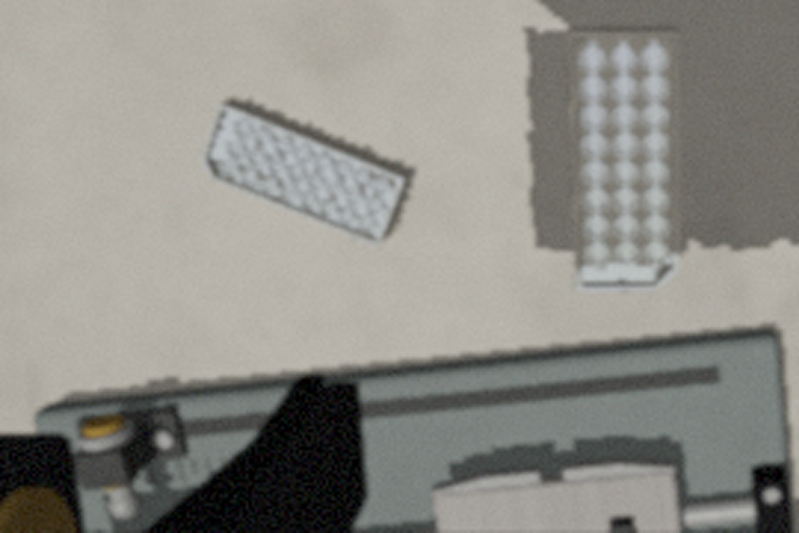

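```bash
python3 - <<'E'
from h import *
f=lambda u,v,z:P('wrist1',u,v,z,2.96,100,155)
a=[f(575,30,.018),f(680,28,.018),f(578,284,.018),f(679,262,.018)]
for x in a: print(x)
L=(a[2]-a[0])[:2];print(np.linalg.norm(L),np.arctan2(L[1],L[0]),np.linalg.norm(a[1]-a[0]))
print('plate',f(777,328,.016),f(38,412,.016))
print('notch',f(553,478,.036), 'stop',f(623,525,.045),'plunger',f(100,428,.034))
E
```

```text
[0.35949153 0.28607141 0.018     ]
[0.36232042 0.31805104 0.018     ]
[0.44097191 0.27684492 0.018     ]
[0.43700214 0.31036259 0.018     ]
0.08200110027745719 -0.11275548461128447 0.03210450140499671
plate [0.46403531 0.34045934 0.016     ] [0.46753418 0.08870393 0.016     ]
notch [0.50056871 0.26217299 0.036     ] stop [0.51501081 0.2837222  0.045     ] plunger [0.46795969 0.11829619 0.034     ]
```

Emit:
play_rows --pt "-0.2 -0.5 -4 0 0 0 8.7" --pt "0 0 -5 0 0 0 8.7" --pt "0 0 -5 0 0 0 8.7" --pt "0 0 -3.5 0 0 0 8.7" --pt "0 0 -1.7 0 0 0 8.7" --pt "0 0 -0.9 0 0 0 8.7" --pt "0 0 -0.5 0 0 0 8.7" --pt "0 0 0 0 0 0 8.7" --pt "0 0 0 0 0 0 5" --pt "0 0 0 0 0 0 3" --pt "0 0 0 0 0 0 3" --pt "0 0 0 0 0 0 3" --pt "0 0 0 0 0 0 3" --pt "0 0 0 0 0 0 3" --pt "0 0 0 0 0 0 3" --pt "0 0 0 0 0 0 3" --grip_force 15

```text
time: 5.82
ee_pos: [0.4003, 0.2967, 0.0066]
eef_rot: [0.744, 0.668, -0.0, -0.0]
ft_force: [-0.1, 0.5, 0.9]
width: 0.0335
```

Emit:
play_rows --pt "0 0 2 0 0 0 3" --pt "0 0 4 0 0 0 3" --pt "0 0 4 0 0 0.058 3" --pt "2.3 -0.7 0 0 0 0.058 3" --pt "3 -0.9 0 0 0 0 3" --pt "3 -0.9 0 0 0 0 3" --pt "3 -0.9 0 0 0 0 3" --pt "2.9 -0.9 0 0 0 0 3" --pt "0 0 0 0 0 0 3" --pt "0 0 0 0 0 0 3"

```text
time: 7.08
ee_pos: [0.5416, 0.2544, 0.1074]
eef_rot: [0.704, 0.711, 0.0, -0.0]
ft_force: [-0.4, 0.8, -0.7]
width: 0.0335
```

```bash
python3 - <<'E'
from h import *
snap('scene','scene2');s=r.read_state();print(s['ee_pos'],s['eef_rot'],s['width'])
crop('scene2',265,190,160,130,5,'c2')
E
```

```text
[0.54140072 0.25455013 0.10730409] [ 7.03377834e-01  7.10816103e-01  2.06333751e-04 -2.17243341e-04] 0.03371809176892856
```

View pics/c2.png

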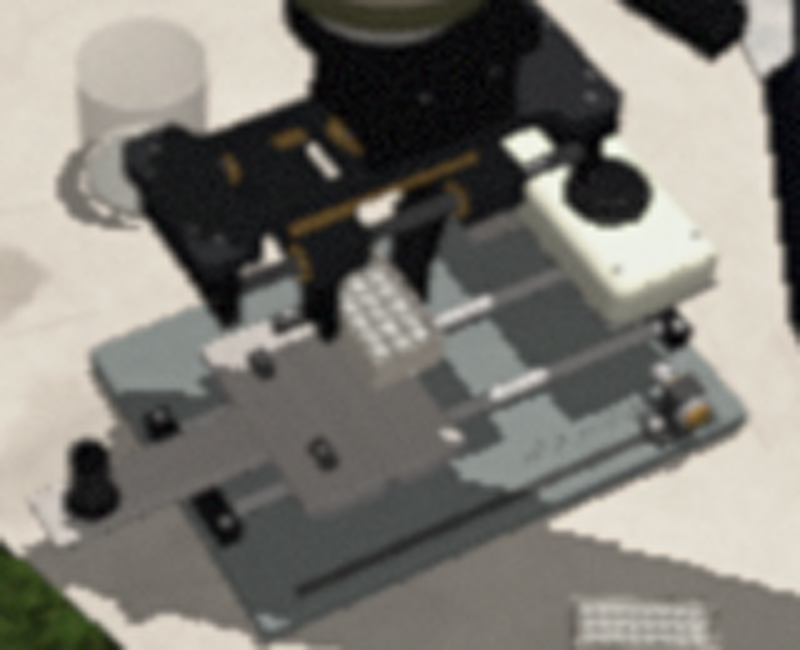

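```bash
python3 - <<'E'
from h import *
f=lambda u,v,z:P('scene2',u,v,z,5,265,190)
print('frame near end',f(376,362,.119),f(438,340,.119))
print('pads',f(261,356,.045),f(321,447,.045),f(288,315,.045))
print('knob',f(90,450,.07),'notch',f(440,430,.036))
E
```

```text
frame near end [0.50284754 0.27176794 0.119     ] [0.50107715 0.24304211 0.119     ]
pads [0.58076328 0.28370871 0.045     ] [0.52292071 0.28449496 0.045     ] [0.59650902 0.26128531 0.045     ]
knob [0.5510899  0.38182833 0.07      ] notch [0.51224308 0.22925809 0.036     ]
```

Emit:
play_rows --pt "0 0 -3 0 0 0 3" --pt "0 0 -2 0 0 0 3" --pt "0 0 -1 0 0 0 3" --pt "0 0 -0.1 0 0 0 3" --pt "0 0 -0.1 0 0 0 3" --pt "0 0 0 0 0 0 3" --pt "0 0 0 0 0 0 3"

```text
time: 8.0
ee_pos: [0.5425, 0.2539, 0.045]
eef_rot: [0.704, 0.71, 0.0, 0.0]
ft_force: [-0.3, -0.1, -0.5]
width: 0.0341
```

Emit:
play_rows --pt "0 0 -0.1 0 0 0 3" --pt "0 0 0 0 0 0 3"

```text
time: 8.25
ee_pos: [0.5426, 0.254, 0.0445]
eef_rot: [0.704, 0.71, 0.0, 0.0]
ft_force: [-2.4, -1.5, 7.1]
width: 0.0337
```

Emit:
play_rows --pt "0 0.2 0 0 0 0 3" --pt "0 0.2 0 0 0 0 3" --pt "0 0.1 0 0 0 0 3" --pt "0 0.1 0 0 0 0 3" --pt "0 0 0 0 0 0 3"

```text
time: 8.88
ee_pos: [0.5434, 0.2589, 0.0446]
eef_rot: [0.704, 0.71, 0.0, 0.001]
ft_force: [0.9, -4.5, 7.5]
width: 0.0341
```

Emit:
play_rows --pt "0 0.1 0.03 0 0 0 3" --pt "0 0.1 0 0 0 0 3" --pt "0 0 0 0 0 0 3"

```text
time: 9.25
ee_pos: [0.5431, 0.2613, 0.0445]
eef_rot: [0.704, 0.71, 0.0, 0.001]
ft_force: [1.4, -5.0, 6.4]
width: 0.0337
```

Emit:
play_rows --pt "0 0.1 0 0 0 0 3" --pt "0 0.1 0 0 0 0 3" --pt "0 0 0 0 0 0 3"

```text
time: 9.62
ee_pos: [0.5431, 0.2616, 0.0445]
eef_rot: [0.704, 0.71, -0.001, 0.001]
ft_force: [-3.4, -9.9, 9.6]
width: 0.034
```

Emit:
play_rows --pt "0 0.1 0 0 0 0 3" --pt "0 0 0 0 0 0 3"

```text
time: 9.88
ee_pos: [0.543, 0.2617, 0.0444]
eef_rot: [0.705, 0.71, -0.002, 0.002]
ft_force: [-2.8, -12.3, 14.0]
width: 0.0334
```

Emit:
play_rows --pt "0.2 0 0 0 0 0 3" --pt "0.2 0 0 0 0 0 3" --pt "0.1 0 0 0 0 0 3" --pt "0 0 0 0 0 0 3"

```text
time: 10.38
ee_pos: [0.5446, 0.2618, 0.0434]
eef_rot: [0.704, 0.71, -0.004, 0.0]
ft_force: [-15.3, -14.7, 15.8]
width: 0.0338
```

Emit:
play_rows --pt "0 -0.15 0.1 0 0 0 3" --pt "0 -0.05 0.05 0 0 0 3" --pt "0 0 0 0 0 0 3"

```text
time: 10.75
ee_pos: [0.5467, 0.2617, 0.0447]
eef_rot: [0.704, 0.71, -0.001, -0.0]
ft_force: [-1.9, -6.4, -2.2]
width: 0.0337
```

Emit:
play_rows --pt "0.1 0 0 0 0 0 3" --pt "0.1 0 0 0 0 0 3" --pt "0 0 0 0 0 0 3"

```text
time: 11.12
ee_pos: [0.5487, 0.2617, 0.0447]
eef_rot: [0.704, 0.71, -0.001, -0.0]
ft_force: [-3.0, -5.4, -1.5]
width: 0.0336
```

Emit:
play_rows --pt "0.1 0 0 0 0 0 3" --pt "0.1 0 0 0 0 0 3" --pt "0 0 0 0 0 0 3"

```text
time: 11.5
ee_pos: [0.5495, 0.2618, 0.0445]
eef_rot: [0.704, 0.71, -0.002, -0.0]
ft_force: [-8.2, -7.7, 1.8]
width: 0.0336
```

Emit:
play_rows --pt "0.1 0 0 0 0 0 3" --pt "0.1 0 0 0 0 0 3" --pt "0 0 0 0 0 0 3"

```text
time: 11.88
ee_pos: [0.5497, 0.2618, 0.0443]
eef_rot: [0.704, 0.711, -0.004, -0.001]
ft_force: [-15.4, -8.2, 6.1]
width: 0.0338
```

Emit:
play_rows --pt "-0.25 0 0 0 0 0 3" --pt "0 0 0.05 0 0 0 3" --pt "0 0 0 0 0 0 5" --pt "0 0 0 0 0 0 5" --pt "0 0 0 0 0 0 5" --pt "0 0 0 0 0 0 5" --pt "0 0 1 0 0 0 5" --pt "0 0 3 0 0 0 5" --pt "0 0 4 0 0 0 5" --pt "-3 0 3 0 0 0 3" --pt "-5 0 3 0 0 0 0" --pt "-5 0 0 0 0 0 0" --pt "0 0 0 0 0 0 0"

```text
time: 13.5
ee_pos: [0.4181, 0.2634, 0.1869]
eef_rot: [0.703, 0.712, 0.0, 0.002]
ft_force: [0.9, 0.3, 0.2]
width: 0.0179
```

```bash
python3 - <<'E'
from h import *
snap('scene','scene3');snap('wrist','wrist3');s=r.read_state();print(s['ee_pos'],s['eef_rot'],s['width'],s['ft_force'])
crop('scene3',265,215,110,90,7,'c3')
E
```

```text
[0.42120301 0.2625628  0.18668274] [7.03866964e-01 7.10330990e-01 5.03457693e-04 9.63458391e-04] 0.010446179658825386 [ 1.4012331  -0.27962076 -0.7633598 ]
```

View pics/c3.png

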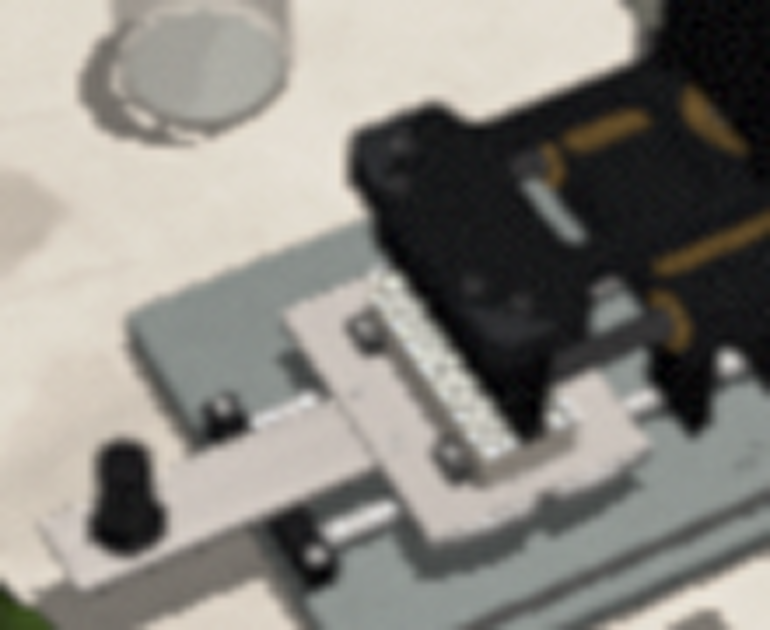

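Emit:
play_rows --pt "4 -0.3 -4 0 0 0 0" --pt "1.5 0 -5 0 0 0 0" --pt "0 0 -4 0 0 0 0" --pt "0 0 -1.2 0 0 0 0" --pt "1 0 0 0 0 0 0" --pt "0.5 0 0 0 0 0 0" --pt "0 0 0 0 0 0 0"

```text
time: 14.48
ee_pos: [0.4922, 0.26, 0.0452]
eef_rot: [0.704, 0.71, 0.001, 0.0]
ft_force: [-0.9, 0.1, 0.3]
width: 0.0001
```

Emit:
play_rows --pt "0.1 0 0 0 0 0 0" --pt "0.1 0 0 0 0 0 0" --pt "0.1 0 0 0 0 0 0" --pt "0 0 0 0 0 0 0"

```text
time: 14.98
ee_pos: [0.4938, 0.2597, 0.0439]
eef_rot: [0.704, 0.71, 0.0, -0.0]
ft_force: [-0.1, 0.5, -0.5]
width: 0.0001
```

Emit:
play_rows --pt "0.2 0 0 0 0 0 0" --pt "0.1 0 0 0 0 0 0" --pt "0.1 0 0 0 0 0 0" --pt "0.1 0 0 0 0 0 0" --pt "0 0 0 0 0 0 0"

```text
time: 15.6
ee_pos: [0.4989, 0.2598, 0.0439]
eef_rot: [0.704, 0.71, 0.0, -0.0]
ft_force: [-0.7, 0.2, 0.2]
width: 0.0006
```

Emit:
play_rows --pt "0.1 0 0 0 0 0 0" --pt "0.1 0 0 0 0 0 0" --pt "0 0 0 0 0 0 0"

```text
time: 15.98
ee_pos: [0.4996, 0.2598, 0.0437]
eef_rot: [0.704, 0.711, -0.001, -0.0]
ft_force: [-7.0, -1.9, 4.1]
width: 0.0006
```

Emit:
play_rows --pt "-1 0 0 0 0 0 0" --pt "0 0 4 0 0 0 0" --pt "0 -4.5 3 0 0 0 0" --pt "4 0 0 0 0 0 0" --pt "2.1 0 0 0 0 0 0" --pt "0 0 -4 0 0 0 0" --pt "0 0 -2.3 0 0 0 0" --pt "0 0.5 0 0 0 0 0" --pt "0 0 0 0 0 0 0"

```text
time: 17.1
ee_pos: [0.5519, 0.2211, 0.0521]
eef_rot: [0.703, 0.711, 0.001, 0.0]
ft_force: [0.4, 0.2, 0.5]
width: 0.0005
```

Emit:
play_rows --pt "0 0.3 0 0 0 0 0" --pt "0 0.2 0 0 0 0 0" --pt "0 0.1 0 0 0 0 0" --pt "0 0.1 0 0 0 0 0" --pt "0 0 0 0 0 0 0"

```text
time: 17.73
ee_pos: [0.5518, 0.2268, 0.0509]
eef_rot: [0.704, 0.71, 0.0, -0.0]
ft_force: [0.3, -1.2, 0.3]
width: 0.0007
```

Emit:
play_rows --pt "0 0.1 0 0 0 0 0" --pt "0 0.1 0 0 0 0 0" --pt "0 0 0 0 0 0 0"

```text
time: 18.1
ee_pos: [0.5518, 0.2289, 0.0509]
eef_rot: [0.704, 0.71, 0.0, -0.0]
ft_force: [-0.5, -0.4, -0.2]
width: 0.0004
```

Emit:
play_rows --pt "0 0.1 0 0 0 0 0" --pt "0 0.1 0 0 0 0 0" --pt "0 0 0 0 0 0 0"

```text
time: 18.48
ee_pos: [0.5517, 0.2309, 0.0509]
eef_rot: [0.704, 0.71, 0.0, -0.0]
ft_force: [0.3, -0.3, -0.2]
width: 0.0004
```

Emit:
play_rows --pt "0 0.1 0 0 0 0 0" --pt "0 0.1 0 0 0 0 0" --pt "0 0 0 0 0 0 0"

```text
time: 18.85
ee_pos: [0.5517, 0.2329, 0.0509]
eef_rot: [0.704, 0.71, 0.0, -0.0]
ft_force: [-0.1, -0.1, -0.0]
width: 0.0005
```

Emit:
play_rows --pt "0 0.1 0 0 0 0 0" --pt "0 0.1 0 0 0 0 0" --pt "0 0 0 0 0 0 0"

```text
time: 19.23
ee_pos: [0.5518, 0.235, 0.0509]
eef_rot: [0.704, 0.71, 0.0, -0.0]
ft_force: [0.0, -1.0, -0.2]
width: 0.0003
```

Emit:
play_rows --pt "0 0.1 0 0 0 0 0" --pt "0 0.1 0 0 0 0 0" --pt "0 0.1 0 0 0 0 0" --pt "0 0 0 0 0 0 0"

```text
time: 19.73
ee_pos: [0.5519, 0.2357, 0.0508]
eef_rot: [0.704, 0.71, -0.001, 0.001]
ft_force: [-2.9, -7.7, 5.9]
width: 0.0005
```

Emit:
play_rows --pt "0 0.1 0 0 0 0 0" --pt "0 0.1 0 0 0 0 0" --pt "0 0 0 0 0 0 0"

```text
time: 20.1
ee_pos: [0.5519, 0.2359, 0.0508]
eef_rot: [0.705, 0.709, -0.003, 0.002]
ft_force: [-4.8, -13.4, 9.4]
width: 0.0004
```

Emit:
play_rows --pt "0 -0.8 0 0 0 0 0" --pt "0 0 3 0 0 0 0" --pt "0 0 4.5 0 0 0 3" --pt "0 5.2 0 0 0 0 5" --pt "0 5.2 0 0 0 0 5" --pt "0 4.6 0 0 0 0 5" --pt "0 0 0 0 0 0 5" --pt "0 0 -3 0 0 0 5" --pt "0 0 -3 0 0 0 5" --pt "0 0 -1.5 0 0 0 5" --pt "0 0 0 0 0 0 5"

```text
time: 21.48
ee_pos: [0.5516, 0.3811, 0.0502]
eef_rot: [0.704, 0.71, -0.001, -0.0]
ft_force: [0.0, -0.1, -1.0]
width: 0.0498
```

```bash
python3 - <<'E'
from h import *
snap('scene','scene4');s=r.read_state();print(s['ee_pos'],s['width'],s['ft_force'])
a=cv2.imread('pics/scene4.png')
def c(x,y,w,h,W,H): return cv2.resize(a[y:y+h,x:x+w],(W,H),interpolation=cv2.INTER_CUBIC)
cv2.imwrite('pics/c4.png',np.hstack([c(260,240,66,80,480,582),c(385,245,44,80,320,582)]))
E
```

```text
[0.55203045 0.38170389 0.05138098] 0.05008644970602156 [-0.19198879  0.44160132 -0.47065998]
```

View pics/c4.png

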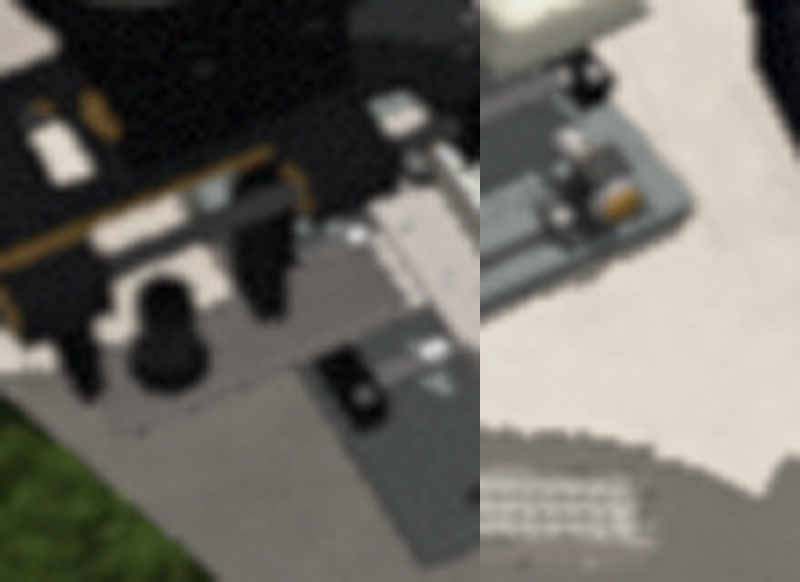

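```bash
python3 - <<'E'
from h import *
for p in [(620,200),(568,140),(600,165),(692,205)]:
    print(px2w('scene4',385+(p[0]-480)/7.27,245+p[1]/7.27,.034 if p[0]<690 else .016))
E
```

```text
[0.46794564 0.12040948 0.034     ]
[0.49541292 0.12120609 0.034     ]
[0.48235728 0.11798708 0.034     ]
[0.46589174 0.09083283 0.016     ]
```

Emit:
play_rows --pt "0 0 -0.8 0 0 0 5" --pt "0 0 0 0 0 0 2" --pt "0 0 0 0 0 0 1" --pt "0 0 0 0 0 0 1" --pt "0 0 0 0 0 0 1" --pt "0 0 0 0 0 0 1" --pt "0 0 0 0 0 0 1" --grip_force 25

```text
time: 22.4
ee_pos: [0.5518, 0.3818, 0.043]
eef_rot: [0.704, 0.71, 0.0, 0.0]
ft_force: [0.3, -0.7, 2.4]
width: 0.0168
```

Emit:
play_rows --pt "0 -0.4 0 0 0 0 1" --pt "0 -0.8 0 0 0 0 1" --pt "0.02 -0.8 0 0 0 0 1" --pt "0.02 -0.8 0 0 0 0 1" --pt "0.01 -0.8 0 0 0 0 1" --pt "0 -0.4 0 0 0 0 1" --pt "0 0 0 0 0 0 1"

```text
time: 23.28
ee_pos: [0.5521, 0.341, 0.0429]
eef_rot: [0.704, 0.71, -0.001, 0.0]
ft_force: [-3.2, -1.5, 5.5]
width: 0.0163
```

Emit:
play_rows --pt "0 -0.4 0 0 0 0 1" --pt "0 -0.8 0 0 0 0 1" --pt "0 -0.8 0 0 0 0 1" --pt "0 -0.8 0 0 0 0 1" --pt "0 -0.8 0 0 0 0 1" --pt "0 -0.8 0 0 0 0 1" --pt "0 -0.4 0 0 0 0 1" --pt "0 0 0 0 0 0 1"

```text
time: 24.28
ee_pos: [0.5523, 0.2925, 0.0429]
eef_rot: [0.704, 0.71, -0.001, 0.0]
ft_force: [-4.9, -1.5, 6.3]
width: 0.0165
```

Emit:
play_rows --pt "-0.03 -0.5 0.03 0 0 0 1" --pt "-0.02 -0.5 0.02 0 0 0 1" --pt "0 -0.5 0 0 0 0 1" --pt "0 -0.5 0 0 0 0 1" --pt "0 0 0 0 0 0 1"

```text
time: 24.9
ee_pos: [0.5522, 0.2725, 0.0431]
eef_rot: [0.704, 0.71, -0.0, 0.0]
ft_force: [3.6, 0.7, -3.4]
width: 0.0169
```

Emit:
play_rows --pt "0 -0.3 0 0 0 0 1" --pt "0 -0.3 0 0 0 0 1" --pt "0 -0.2 0 0 0 0 1"

```text
time: 25.28
ee_pos: [0.5522, 0.267, 0.0432]
eef_rot: [0.704, 0.711, 0.001, -0.0]
ft_force: [6.5, 7.7, -9.3]
width: 0.0167
```

Emit:
play_rows --pt "0 -0.2 0 0 0 0 1" --pt "0 -0.2 0 0 0 0 1" --pt "0 -0.2 0 0 0 0 1"

```text
time: 25.65
ee_pos: [0.5522, 0.2608, 0.0432]
eef_rot: [0.704, 0.711, 0.001, -0.0]
ft_force: [6.7, 5.8, -8.2]
width: 0.0165
```

Emit:
play_rows --pt "0 -0.2 0 0 0 0 1" --pt "0 -0.15 0 0 0 0 1"

```text
time: 25.9
ee_pos: [0.5522, 0.2571, 0.0432]
eef_rot: [0.704, 0.711, 0.001, -0.0]
ft_force: [6.0, 5.6, -8.4]
width: 0.0164
```

Emit:
play_rows --pt "0 -0.15 0 0 0 0 1" --pt "0 -0.15 0 0 0 0 1"

```text
time: 26.15
ee_pos: [0.5522, 0.2541, 0.0432]
eef_rot: [0.704, 0.711, 0.001, -0.0]
ft_force: [6.7, 6.0, -8.8]
width: 0.0163
```

Emit:
play_rows --pt "0 -0.15 0 0 0 0 1" --pt "0 -0.15 0 0 0 0 1"

```text
time: 26.4
ee_pos: [0.5523, 0.2512, 0.0432]
eef_rot: [0.704, 0.711, 0.001, -0.0]
ft_force: [7.0, 6.3, -9.4]
width: 0.0168
```

Emit:
play_rows --pt "0 -0.15 0 0 0 0 1" --pt "0 -0.1 0 0 0 0 1"

```text
time: 26.65
ee_pos: [0.5523, 0.2486, 0.0432]
eef_rot: [0.704, 0.711, 0.001, -0.0]
ft_force: [6.4, 5.7, -8.5]
width: 0.0167
```

Emit:
play_rows --pt "0 -0.1 0 0 0 0 1" --pt "0 -0.1 0 0 0 0 1"

```text
time: 26.9
ee_pos: [0.5523, 0.2466, 0.0432]
eef_rot: [0.704, 0.711, 0.001, -0.0]
ft_force: [6.9, 6.3, -8.2]
width: 0.0166
```

Emit:
play_rows --pt "0 -0.1 0 0 0 0 1"

```text
time: 27.02
ee_pos: [0.5523, 0.2456, 0.0432]
eef_rot: [0.704, 0.711, 0.001, -0.0]
ft_force: [5.9, 5.6, -9.0]
width: 0.0164
```

Emit:
play_rows --pt "0.03 -0.05 -0.03 0 0 0 1"

```text
time: 27.15
ee_pos: [0.5524, 0.2451, 0.0431]
eef_rot: [0.704, 0.711, 0.001, -0.0]
ft_force: [4.4, 5.8, -3.7]
width: 0.0164
```

Emit:
play_rows --pt "0 -0.1 0 0 0 0 1"

```text
time: 27.28
ee_pos: [0.5523, 0.2444, 0.0431]
eef_rot: [0.704, 0.711, 0.001, -0.0]
ft_force: [4.4, 4.8, -5.9]
width: 0.0163
```

Emit:
play_rows --pt "0 -0.07 0 0 0 0 1"

```text
time: 27.4
ee_pos: [0.5524, 0.2433, 0.0431]
eef_rot: [0.704, 0.711, 0.001, -0.0]
ft_force: [4.3, 4.0, -5.3]
width: 0.0163
```

Emit:
play_rows --pt "0 -0.07 0 0 0 0 1"

```text
time: 27.52
ee_pos: [0.5523, 0.2422, 0.0431]
eef_rot: [0.704, 0.71, 0.0, -0.0]
ft_force: [4.0, 2.0, -3.2]
width: 0.0168
```

Emit:
play_rows --pt "0 -0.07 0 0 0 0 1"

```text
time: 27.65
ee_pos: [0.5524, 0.2408, 0.0431]
eef_rot: [0.704, 0.71, 0.0, 0.0]
ft_force: [3.1, 1.1, -2.3]
width: 0.0164
```

Emit:
play_rows --pt "0 0 0 0 0 0 1"

```text
time: 27.78
ee_pos: [0.5523, 0.2404, 0.043]
eef_rot: [0.704, 0.71, -0.0, 0.0]
ft_force: [3.3, -1.2, -1.2]
width: 0.0165
```

Emit:
play_rows --pt "0 -0.05 0 0 0 0 1"

```text
time: 27.9
ee_pos: [0.5523, 0.2402, 0.0431]
eef_rot: [0.704, 0.71, -0.0, 0.0]
ft_force: [4.9, -0.2, -3.8]
width: 0.0167
```

Emit:
play_rows --pt "0 -0.05 0 0 0 0 1"

```text
time: 28.02
ee_pos: [0.5523, 0.2401, 0.0431]
eef_rot: [0.704, 0.71, 0.0, 0.0]
ft_force: [5.0, 0.5, -3.7]
width: 0.0166
```

Emit:
play_rows --pt "0 -0.05 0 0 0 0 1"

```text
time: 28.15
ee_pos: [0.5523, 0.2398, 0.0431]
eef_rot: [0.704, 0.71, 0.0, -0.0]
ft_force: [5.7, 1.9, -4.5]
width: 0.0163
```

Emit:
play_rows --pt "0 -0.05 0 0 0 0 1"

```text
time: 28.28
ee_pos: [0.5523, 0.2396, 0.0431]
eef_rot: [0.704, 0.71, 0.0, -0.0]
ft_force: [5.2, 2.0, -4.9]
width: 0.0163
```

Emit:
play_rows --pt "0 -0.05 0 0 0 0 1" --pt "0 0 0 0 0 0 1"

```text
time: 28.52
ee_pos: [0.5523, 0.2393, 0.0431]
eef_rot: [0.704, 0.71, 0.001, -0.0]
ft_force: [5.8, 2.0, -5.8]
width: 0.0166
```

Emit:
play_rows --pt "0 -0.05 0 0 0 0 1" --pt "0 0 0 0 0 0 1"

```text
time: 28.78
ee_pos: [0.5523, 0.2391, 0.0431]
eef_rot: [0.704, 0.711, 0.001, -0.0]
ft_force: [6.8, 2.4, -6.5]
width: 0.0166
```

Emit:
play_rows --pt "0 -0.05 0 0 0 0 1" --pt "0 0 0 0 0 0 1"

```text
time: 29.02
ee_pos: [0.5523, 0.2389, 0.0431]
eef_rot: [0.704, 0.711, 0.001, -0.0]
ft_force: [7.3, 3.6, -7.4]
width: 0.0166
```

```bash
python3 - <<'E'
from h import *
snap('scene','scene5');snap('side','side5');s=r.read_state();print(s['ee_pos'],s['width'],s['ft_force'])
crop('scene5',320,205,110,85,7,'c5')
E
```

```text
[0.55226454 0.23887546 0.0431365 ] 0.01669092390080636 [ 6.06213146  4.49378386 -6.84072487]
```

View pics/c5.png

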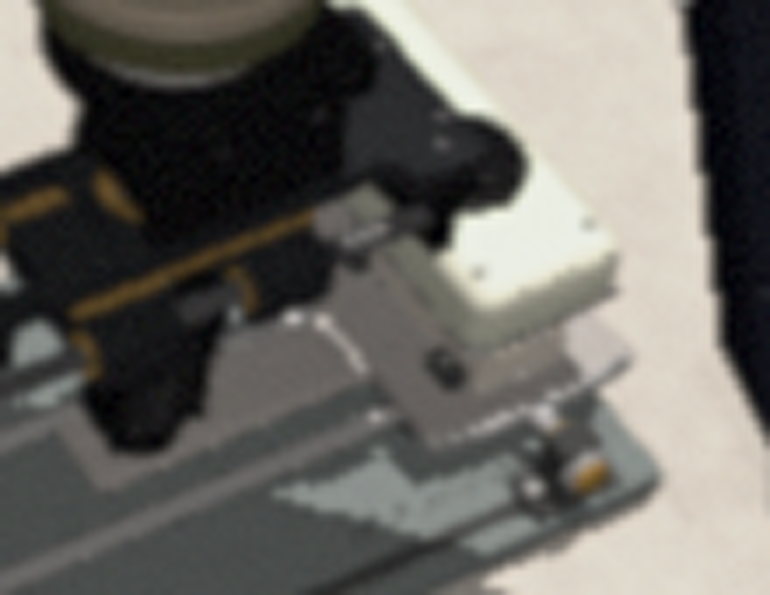

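Emit:
play_rows --pt "0 0.1 0 0 0 0 1" --pt "0 0 0 0 0 0 1"

```text
time: 29.38
ee_pos: [0.5523, 0.2391, 0.0431]
eef_rot: [0.704, 0.71, 0.0, -0.0]
ft_force: [4.6, 0.8, -4.5]
width: 0.0166
```

Emit:
play_rows --pt "0 0.1 0 0 0 0 1" --pt "0 0 0 0 0 0 1"

```text
time: 29.62
ee_pos: [0.5523, 0.2396, 0.0431]
eef_rot: [0.704, 0.71, 0.0, 0.0]
ft_force: [5.0, 0.5, -3.3]
width: 0.0164
```

```bash
python3 - <<'E'
from h import *
snap('scene','scene6');snap('side','side6')
def ov(f,x,y,w,h,s):
    i=cv2.imread(f'pics/{f}.png')[y:y+h,x:x+w];i=cv2.resize(i,None,fx=s,fy=s,interpolation=cv2.INTER_CUBIC)
    for p in [(-.042,.017,.018),(-.042,-.017,.018),(-.042,.017,0),(-.029,.017,.007),(-.022,.017,.007),(-.036,.017,.007)]:
        q=(w2px(f,np.array([.5522,.1196,.038])+p)-[x,y]+.5)*s
        cv2.circle(i,tuple(int(v) for v in q),2,(0,0,255),-1)
    return i
cv2.imwrite('pics/c6.png',np.hstack([ov('scene6',365,235,50,50,8),ov('side6',345,235,50,50,8)]))
E
```

```text
(no output)
```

View pics/c6.png

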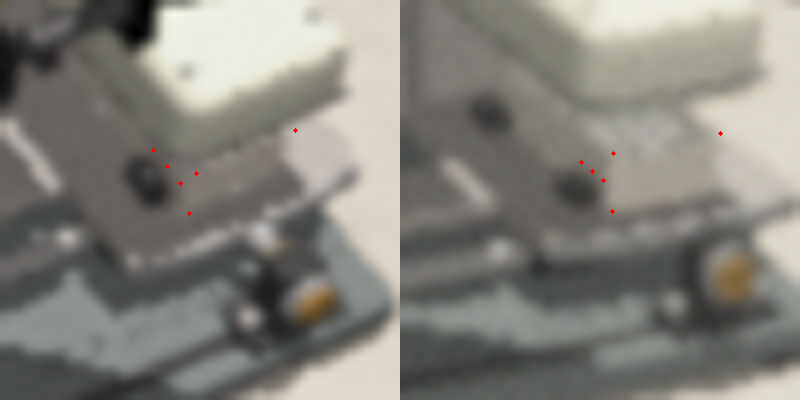

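```bash
python3 -c "
from h import *
s=r.read_state();print(s['time'],s['ee_pos'],s['ft_force'],s['width']);print(r.close_job())"
```

```text
29.725 [0.55227486 0.23955024 0.04308528] [ 5.4776443   0.47703263 -3.25466296] 0.016549932533742834
the job is handed in; nothing more can be done
None
```

The job is handed in at 29.7 s of the 72 s allowed. The frame is home on the carriage, the ball is in the notch, and the gripper is still holding the knob.

- **Frame:** I laid it on the carriage with the cut corner towards the stops' corner. I pushed it home while gripped, then checked with closed fingers: about 7 N against the short-edge stop and 13 N against the two long-edge pads. In both directions it met a solid stop and did not slide further.
- **Notch:** The drag rose on the ramp. The forward tug started at about y = 0.244 m and the ball settled near 0.240 m. Pushing on about 1 mm raised the resistance to about 4 N, well below the 10 N hold. I then eased back to y = 0.2396 m, with about 0.5 N left along the slide. That agrees with the ball seen in the images (about y = 0.1205 m) to about 1 mm.
- **Last pictures:** The frame's edge sits against the visible long-edge pad. My drawn-in reference points were about 1 px off both the pad and the frame, which is within the calibration error. The short-edge stop and the cut corner were hidden by the head and gripper, so their final state after the slide rests on the push checks.
- **Remaining loads:** About 5 N sideways and 3 N vertical remained at the wrist while holding the knob.
- **Bystanders:** I never went near the beaker, dish or timer, but I did not compare their positions in the pictures at the end.

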